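Switch on the lamp controller with its key

TASK

Take the wide-bowed key out of the key rack and put it fully home in the round key switch on top of the lamp controller; the slot may have been left at any angle off its mark, so feel for it. Then turn the key clockwise (seen from above) as far as it goes, so that its bow lines up with the two white marks, and leave it standing in the switch. Leave the other key in the rack.

Things in the scene. Friction and masses are not known exactly. Their poses are not given: they have to be found in the camera images.
- switch_key_grip (a point): Centre of the bow of the wide-bowed key, which stands blade down in one of the rack's two slots. The bow is a straight-sided slab: 30 mm wide along x, 8 mm thick along y, 44 mm tall along z (up). The key is the same when turned half round; 40 g. It lifts straight up out of the rack. Its collar's underside lies 26 mm, its blade tip 46 mm below this point.
- switch_key_tip (a point): End of the wide-bowed key's blade, on its centre line. The flat steel blade is 14 mm wide (along x), 5 mm thick (along y) and 20 mm long up to a steel collar, 22 mm across and 4 mm thick; the edges of its foot are bevelled by 1 mm. In the rack the collar rests on the rack's top, with about 1 mm of play round the blade.
- spare_key_grip (a point): A point on the other key, 46 mm above its blade tip; its bow is a small round disc 22 mm across, 8 mm thick, on a thin neck, its blade 9 mm wide. It stands in the other slot of the rack, 60 mm from the first, and is to be left there.
- key_rack: Fixed aluminium key rack, block 40 x 110 mm on a 52 x 122 mm foot, 34 mm tall; origin at the centre of its underside, y along the row of the two slots (at y = -30 and +30 mm), z up. The bows' widths lie along the row.
- controller: Lamp controller: grey box 90 x 110 mm, 56 mm tall, fixed to the bench; origin at the centre of its underside, z up, front towards -x. On top, in the middle, is the key switch: a fixed dark ring 43 mm across, its top 80 mm above the bench, with two white marks along the controller's x, round a turning steel core 30 mm across with the key slot.
- keyway (a point): Centre of the slot's mouth, level with the core's top; fixed to the controller, does not turn. x: line of the white marks, z up. Slot 15 x 6 mm, 22 mm deep, mouth bevelled 1 mm. The core holds by 0.12 N m friction. At the start the slot lies 0.5 to 1.5 rad counter-clockwise of x (from above), not reported: feel for it or see it. Clockwise it meets a hard stop when along x.
Mind the look-alikes: they are no part of the job. Leave any red or yellow look-alike of the part that bears switch_key_grip alone.

How it is judged:
By the outcome, as a careful person would: the job done as asked, in the order asked, and still so for the second after the job is handed in, with the robot touching nothing.
It also fails if it takes over 56 s, if anything falls off the work surface, if the arm or the gripper's body presses on something with over 40 N, if the wrist force passes 120 N, or if a joint passes its speed limit or range.

ROBOT

A 6-joint arm with a two-finger parallel gripper is mounted at the origin on a cart in front of the work surface, level with it; the furniture and walls round the work are solid. World frame = base frame: x ahead of the robot, y to its left, z up, the work surface at z = 0. Lengths are in m, angles in rad, forces in N, time in s.
With the tool pointing down it reaches from about 0.35 to 0.775 m from the base axis. Payload 5.5 kg.
Tool frame: the origin (TCP) lies at the very end of the fingers, on their centre line; the grasp point (between the pads) lies 19 mm behind it; x points along the fingers, y is the direction in which the jaws open and shut, and the axes are right-handed (so a half turn about x gives the same grasp; the last joint's range is limited). The gripper opens to 85 mm and grips with 20 to 120 N. Pads are 22 mm wide; open, the fingers measure 114 mm over their backs; the gripper's body (76 mm by 85 mm) begins 54 mm behind the grasp point. The pads swing forward as they close: fully open they stand 13 mm farther back than shut.
Start: joints at [-1.472, 0.313, 0.046, 1.304, 0, 1.431], TCP at [0.136, -0.559, 0.231] pointing down, gripper open.
Joint ranges: [-2.76, 2.76], [-0.86, 1.69], [-1.03, 1.26], [-2.2, 2.34], [-1.47, 1.5], [-3.14, 3.14]. Speed limits (rad/s): [2.57, 2.57, 3.14, 3.14, 3.14, 3.14].

INTERFACE

Orientations are given as a unit quaternion [w, x, y, z].
In Python, from workcell import env gives the robot as it stands.
- The arm moves only by the tool servo_tool, never from a script. Its argument "increments" is a list of rows, each an object with "offset": the shift along the tool's x, y, z in cm, a list of three; "yaw": the turn about the tool's x in degrees. In form: [{"offset": [x, y, z], "yaw": yaw}, ...]. A call has exactly 8 rows; each row is the pose to reach, as a shift and turn from the pose commanded when the call began, along the tool's axes at that moment; what a row does not reach only later rows make up. A row lasts 1/10 s, in which the tool goes at most 50 mm and 8.59 degrees, less where a joint would pass 70% of its speed; a pose out of reach is approached as far as the arm can. A call with a gripper value outside its range is refused whole. "claw" is the opening, from 0 (shut) to 1 (fully open), set as the call begins (left out, the last holds). The fingers move at their own pace and stop on an object; "force" is the grip in N (left out, the last holds). Time passes only in rows, so rows that repeat a pose let the fingers close, or fill a call up. It gives the time, the measured TCP pose, the force and the opening at its end, in the units of the state.
- env.get_state(): the state, without advancing time (a new reading comes with each control period).
- env.read_camera(name): name is "scene" or "side" or "wrist"; returns (picture, depth): 400x640x3 uint8, red, green, blue; 400x640 float32, m along the optical axis (not along the pixel's ray), 0 where there is no reading.
- env.camera_model(name): a dict with "vertical_fov" (degrees; the focal length in pixels is half the picture's height over the tangent of half this angle, whatever the lens; pixels are square), "cx", "cy" (the principal point, pixels), "D" ([k1, k2, p1, p2, k3] as OpenCV has them; the pictures are not rectified), "world_from_camera" (4x4, takes a point from camera to world coordinates). Camera axes: x right, y up, looking along -z (the intrinsics and any distortion apply to the point x, -y, -z); pixel columns grow to the right and rows downward; lengths in m; the calibration is good to about 2 mm. A picture is of the moment at which its call begins: read the wrist's pose just before it. camera_model takes no time and is no camera call; for the wrist camera it gives the pose at the moment of the call.
- env.hand_in(): hands the job in, once; it reports no verdict.
The state is a dict: "clock": time; "joint_pos": joint angles; "qvel": joint speeds; "tau": joint torques, N m; "tcp_pos": TCP position; "orientation": TCP orientation; "wrist_force": force on the tool from outside, world axes, zero at the start; "ft_torque": the same for the moment, N m; "finger_gap": finger opening in m.
Only numpy, scipy, OpenCV 4.12 (cv2) and the standard library are available. Lean on these libraries where they do the work, as an engineer would, in place of code of your own. Each camera call takes 0.05 s, during which the arm holds its last target.

## Working session

There is one attempt and no reset: what is moved stays moved. The work goes in short steps, Python scripts to look and compute and a tool call to move; the robot and the scene stay as the last step left them, time stands still between calls to the robot, and variables do not carry over. Pictures are saved under pics/ and viewed, and the job is handed in when it is done.

Besides the shell and the picture viewer there is one more tool, called after "Request:" by a JSON object that holds its "name" and its "arguments". servo_tool: Moves the arm, as the interface text tells. Its arguments: {"type":"object","properties":{"increments":{"type":"array","items":{"type":"object","properties":{"offset":{"type":"array","items":{"type":"number"}},"yaw":{"type":"number"}}}},"claw":{"type":"number"},"force":{"type":"number"}},"required":["increments"]}

```bash
mkdir -p pics; ls
python3 - <<'E'
from workcell import env
import cv2,json
s=env.get_state();print({k:(v if not hasattr(v,'tolist') else v.tolist()) for k,v in s.items()})
for n in["scene","side","wrist"]:
    m=env.camera_model(n);p,d=env.read_camera(n)
    print(n,m)
    cv2.imwrite(f"pics/{n}0.png",p[:,:,::-1])
    import numpy as np;np.save(f"pics/{n}0.npy",d)
E
```

```text
pics
{'clock': 0.0, 'joint_pos': [-1.4715967609832694, 0.3139862990009619, 0.04499224904022232, 1.3036041541206724, -6.279923207858839e-06, 1.4311971821471356], 'qvel': [0.0010845076032328811, -0.00016394097914435935, -0.0003328545937529703, 1.8565604487020765e-05, 0.0008663522175733523, 0.00021003281810417828], 'tau': [-0.0005525502820091788, -48.06296110153198, 29.853270649909973, 0.019453370478004217, -0.00016897148725547595, -2.0007673811051063e-05], 'tcp_pos': [0.1359465809669656, -0.5581767214583911, 0.23042232273324703], 'orientation': [0.08359062583038497, 0.7020827989503494, 0.08486457506714708, -0.7020615034240238], 'wrist_force': [-0.06581326150281216, 0.393747196056476, 0.26805456155588214], 'ft_torque': [-0.039905008413674815, 0.050788434663683664, 0.01952875826051923], 'finger_gap': 0.08533279080413121}
scene {'vertical_fov': 44.35987501204083, 'cx': 312.64187581773047, 'cy': 203.48363229223358, 'D': array([-0.09019378,  0.        ,  0.        ,  0.        ,  0.        ]), 'world_from_camera': array([[-0.55607157,  0.61980722, -0.55373588, -0.08759026],
       [-0.83113
[... 340 characters left out ...]
 'world_from_camera': array([[-0.66215844, -0.57099954,  0.48528933,  0.93871695],
       [ 0.74912488, -0.48803582,  0.4479207 ,  0.64259412],
       [-0.01892394,  0.66013678,  0.750907  ,  0.87947092],
       [ 0.        ,  0.        ,  0.        ,  1.        ]])}
wrist {'vertical_fov': 59.01579819778701, 'cx': 318.5498575452408, 'cy': 199.7774901863477, 'D': array([-0.0273226,  0.       ,  0.       ,  0.       ,  0.       ]), 'world_from_camera': array([[ 0.23735825,  0.92817867,  0.28661022,  0.2095701 ],
       [-0.97142142,  0.22716276,  0.06882956, -0.54067933],
       [-0.00122104, -0.29475657,  0.9555716 ,  0.3733026 ],
       [ 0.        ,  0.        ,  0.        ,  1.        ]])}
```

View pics/scene0.png

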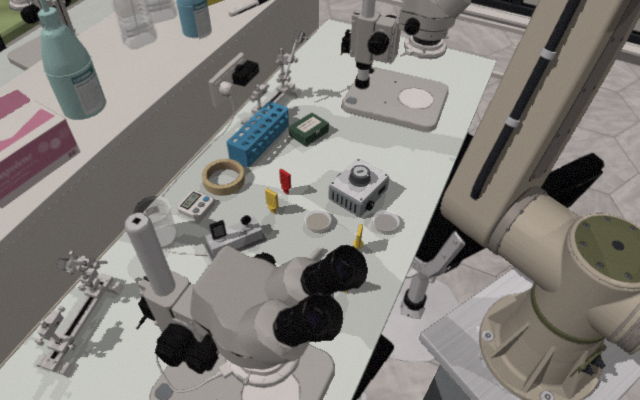

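View pics/side0.png

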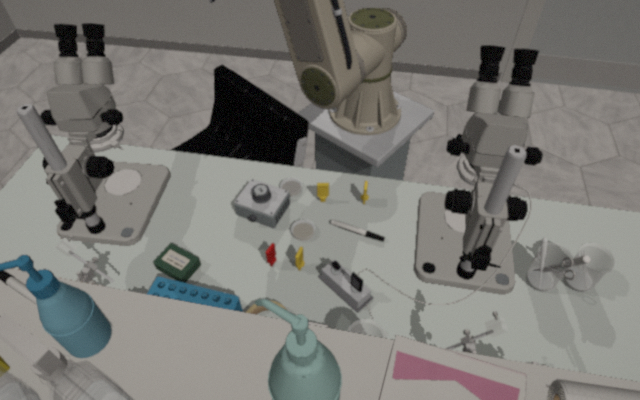

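View pics/wrist0.png

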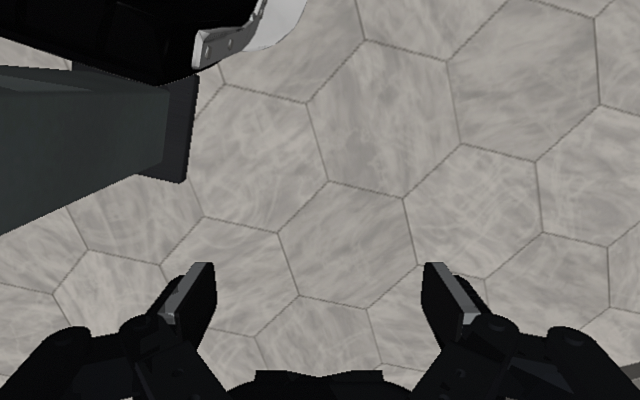

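Controller is at scene (360,188) / side (262,200); the rack with two black bows is at scene (237,235) / side (345,285). Next, enlarged crops.

```bash
cat > h.py <<'E'
import numpy as np,cv2
from workcell import env
def K(m):
    f=200/np.tan(np.radians(m['vertical_fov']/2));return np.array([[f,0,m['cx']],[0,f,m['cy']],[0,0,1]])
def ray(m,uv):
    q=cv2.undistortPoints(np.array([[uv]],float),K(m),m['D'])[0,0]
    T=m['world_from_camera'];d=T[:3,:3]@np.array([q[0],-q[1],-1]);return T[:3,3],d
def atz(m,uv,z):
    o,d=ray(m,uv);return o+d*(z-o[2])/d[2]
def proj(m,P):
    T=np.linalg.inv(m['world_from_camera']);p=T[:3,:3]@np.array(P)+T[:3,3]
    q=np.array([[[p[0],-p[1],-p[2]]]]);return cv2.projectPoints(q,np.zeros(3),np.zeros(3),K(m),m['D'])[0][0,0]
def crop(img,x0,y0,x1,y1,s,name):
    cv2.imwrite(name,cv2.resize(img[y0:y1,x0:x1],None,fx=s,fy=s,interpolation=cv2.INTER_CUBIC))
E
python3 - <<'E'
from h import *
a=cv2.imread('pics/scene0.png');b=cv2.imread('pics/side0.png')
A=np.vstack([np.hstack([cv2.resize(i[y:y+80,x:x+100],(400,300),interpolation=cv2.INTER_CUBIC) for x,y in l]) for i,l in((a,[(190,195),(310,150)]),(b,[(300,245),(215,165)]))])
cv2.imwrite('pics/c1.png',A)
E
```

```text
(no output)
```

View pics/c1.png

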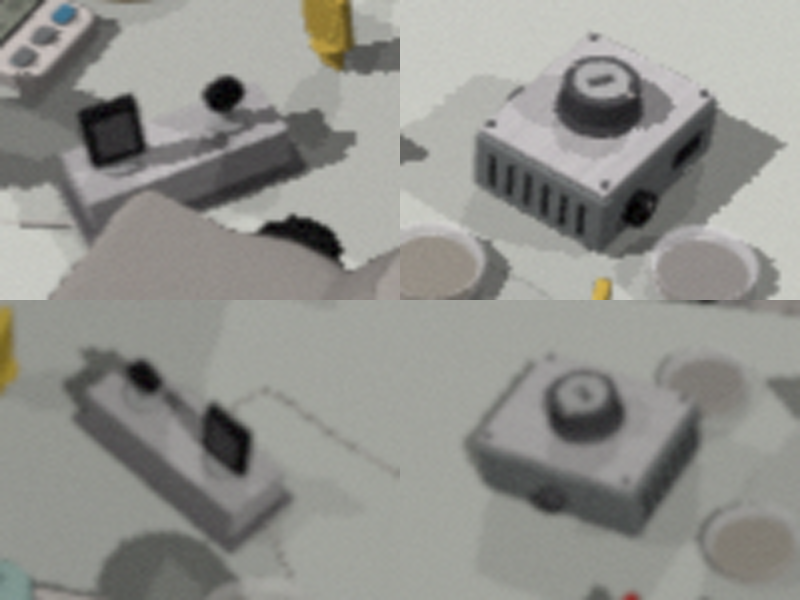

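Run:
```python
from h import *
np.set_printoptions(precision=4,suppress=True)
S=env.camera_model('scene');D=env.camera_model('side')
def tri(a,b):
    o1,d1=ray(S,a);o2,d2=ray(D,b)
    A=np.c_[d1,-d2];t=np.linalg.lstsq(A,o2-o1,rcond=None)[0]
    p,q=o1+t[0]*d1,o2+t[1]*d2;return (p+q)/2,np.linalg.norm(p-q)
print('wide',tri((217.75,229.9),(356.75,281.8)))
print('spare',tri((246,220.3),(336,265.5)))
print('core',tri((360,170.5),(261.25,189.5)))
f=lambda x,y:(310+(x-400)/4,150+y/3.75)
c=[atz(S,f(*p),.056) for p in((594,37),(711,95),(604,184),(491,124))]
print(np.array(c)); 
for i in range(4):
    e=c[(i+1)%4]-c[i];print(np.linalg.norm(e),np.degrees(np.arctan2(e[1],e[0])))
print(np.mean(c,0))
g=lambda x,y:(215+(x-400)/4,165+(y-300)/3.75)
print([atz(D,g(*p),.056) for p in((551,357),(694,401),(627,479),(488,435))])
```

```text
wide (array([0.5256, 0.3754, 0.0613]), np.float64(0.001709892299980451))
spare (array([0.5202, 0.315 , 0.056 ]), np.float64(0.0009685759435559418))
core (array([0.4852, 0.0525, 0.0822]), np.float64(0.0007787891863501753))
[[ 0.5351  0.0159  0.056 ]
 [ 0.4593 -0.0078  0.056 ]
 [ 0.4359  0.085   0.056 ]
 [ 0.5077  0.1075  0.056 ]]
0.0794283806347114 -162.66906482735
0.0956953551760606 104.1380162786151
0.07518908873457812 17.353522805016937
0.09558266852523338 -73.32291635639658
[0.4845 0.0502 0.056 ]
[array([ 0.4622, -0.0056,  0.056 ]), array([0.4325, 0.0905, 0.056 ]), array([0.5062, 0.1061, 0.056 ]), array([0.535 , 0.0159, 0.056 ])]
```

Run:
```python
from h import *
pts=[]
for n in('scene','side'):
    m=env.camera_model(n);d=np.load(f'pics/{n}0.npy')
    v,u=np.mgrid[0:400,0:640];uv=np.c_[u.ravel(),v.ravel()].astype(float)
    q=cv2.undistortPoints(uv[:,None],K(m),m['D'])[:,0];dd=d.ravel()
    P=np.c_[q[:,0]*dd,-q[:,1]*dd,-dd][dd>0]
    T=m['world_from_camera'];pts.append(P@T[:3,:3].T+T[:3,3])
P=np.vstack(pts);
H={}
s=.05
print('max z in cm; rows x from .8 down, cols y -0.8..0.8')
ys=np.arange(-.8,.8,s)
print('      '+' '.join(f'{int(round(y*100)):4d}' for y in ys))
for x in np.arange(.85,0.05,-s):
    r=[]
    for y in ys:
        k=(P[:,0]>=x)&(P[:,0]<x+s)&(P[:,1]>=y)&(P[:,1]<y+s)&(P[:,2]<1)
        r.append(f'{int(round(P[k,2].max()*100)):4d}' if k.sum()>3 else '   .')
    print(f'{x:.2f}  '+' '.join(r))
s=env.get_state();w,x,y,z=s['orientation']
from scipy.spatial.transform import Rotation as R
print(R.from_quat([x,y,z,w]).as_matrix())
```

```text
max z in cm; rows x from .8 down, cols y -0.8..0.8
       -80  -75  -70  -65  -60  -55  -50  -45  -40  -35  -30  -25  -20  -15  -10   -5    0    5   10   15   20   25   30   35   40   45   50   55   60   65   70   75
0.85     .    .    .    .    0    1    1    1    1    1    3    3   17    1   20   19   14   14   24   24   24   24   24   24   24   36   24   24    .    .    .    .
0.80     .    .    .    0    1    0    1    0    1    3   21   39   39   14    1    1    6   11   10   11   24   24   24   24   48   49   49   24    .    .    .    .
0.75     .    .    .    0    0    0    0    0    2   29   23   39   39    3    1    3    6    6    6    6    6   24   24   24   24   45   45   33   34    .    .    .
0.70     .    .    0    0    0    0    0    0    3   34   35   35   22    3    1    4    4    3    6    6    6    3    3   24   24   24   24   32   32   32    .    .
0.65     .    .    0    1    0    0    1    3   38   37   34   35   28    3    1    1    3    3    1    1    3    3    3    2    9   24   32   32   32   32   32    .
0.60     .    .    .    .    0    0    0    0   42   
[... 1226 characters left out ...]
  1   29   36   36   24   22   10   12   12    1
0.20     .    .    .    .    .    .    .   10   10   10   10   10   10   10   37   57   55   41    0    1    1    0    3   36   36   36   36   22   12   15   15    1
0.15     .    .    .    .    .    .    .    9    9    9    8    .    .   56   58   58   55   42    0    0    0    0    3   42   39   37   33   20   10   12   12   10
0.10     .    .    .    .    .   25    .    .    .    .    .    .    0    0    0   39   44   33    1    0    .    0   41   43   43   41    3    0    0    0   10   10
[[-1.37133205e-04  2.36528585e-01 -9.71624521e-01]
 [ 1.42347972e-03 -9.71623500e-01 -2.36528537e-01]
 [-9.99998977e-01 -1.41552372e-03 -2.03451799e-04]]
```

```bash
cat >> h.py <<'E'
from scipy.spatial.transform import Rotation as R
def rot(s=None):
    s=s or env.get_state();w,x,y,z=s['orientation'];return R.from_quat([x,y,z,w]).as_matrix()
def pose(ya):  # down, tool y at world angle ya deg
    a=np.radians(ya);y=np.array([np.cos(a),np.sin(a),0]);x=np.array([0,0,-1.]);return np.c_[x,y,np.cross(x,y)]
def rel(p0,y0,p1):  # offset cm
    return np.round(pose(y0).T@(np.array(p1)-p0)*100,2)
E
python3 - <<'E'
from h import *
p=[[.136,-.559,.231],[.345,-.37,.231],[.465,-.12,.231],[.485,.05,.2]];y=[-76.3,-8.3,59.7,127.7]
for i in range(3):print(rel(np.array(p[i]),y[i],p[i+1]))
E
```

```text
[  0.   -13.41 -24.78]
[  0.     8.27 -26.47]
[ 3.1  15.69 -6.85]
```

Request:
{"name": "servo_tool", "arguments": {"increments": [{"offset":[0,-1.7,-3.1],"yaw":-8.5},{"offset":[0,-3.4,-6.2],"yaw":-17},{"offset":[0,-5.0,-9.3],"yaw":-25.5},{"offset":[0,-6.7,-12.4],"yaw":-34},{"offset":[0,-8.4,-15.5],"yaw":-42.5},{"offset":[0,-10.1,-18.6],"yaw":-51},{"offset":[0,-11.7,-21.7],"yaw":-59.5},{"offset":[0,-13.4,-24.8],"yaw":-68}]}}

```text
clock: 0.95
tcp_pos: [0.3461, -0.3687, 0.2311]
orientation: [-0.464, -0.534, -0.464, 0.534]
wrist_force: [1.4, -0.7, 0.0]
finger_gap: 0.0853
```

Request:
{"name": "servo_tool", "arguments": {"increments": [{"offset":[0,1.0,-3.3],"yaw":-8.5},{"offset":[0,2.1,-6.6],"yaw":-17},{"offset":[0,3.1,-9.9],"yaw":-25.5},{"offset":[0,4.1,-13.2],"yaw":-34},{"offset":[0,5.2,-16.5],"yaw":-42.5},{"offset":[0,6.2,-19.9],"yaw":-51},{"offset":[0,7.2,-23.2],"yaw":-59.5},{"offset":[0,8.3,-26.5],"yaw":-68}]}}

```text
clock: 1.75
tcp_pos: [0.4659, -0.1182, 0.2311]
orientation: [0.683, 0.183, 0.683, -0.183]
wrist_force: [0.6, -0.7, -0.3]
finger_gap: 0.0853
```

Request:
{"name": "servo_tool", "arguments": {"increments": [{"offset":[0.4,2.0,-0.9],"yaw":-8.5},{"offset":[0.8,3.9,-1.7],"yaw":-17},{"offset":[1.2,5.9,-2.6],"yaw":-25.5},{"offset":[1.6,7.8,-3.4],"yaw":-34},{"offset":[2.0,9.8,-4.3],"yaw":-42.5},{"offset":[2.4,11.8,-5.2],"yaw":-51},{"offset":[2.8,13.7,-6.0],"yaw":-59.5},{"offset":[3.1,15.7,-6.9],"yaw":-68}]}}

```text
clock: 2.55
tcp_pos: [0.4852, 0.0515, 0.1998]
orientation: [0.668, -0.23, 0.669, 0.23]
wrist_force: [0.2, 0.7, -0.9]
finger_gap: 0.0853
```

Run:
```python
from h import *
import pickle
s=env.get_state();m=env.camera_model('wrist');p,d=env.read_camera('wrist')
pickle.dump((s,m,p,d),open('pics/w1.pkl','wb'))
cv2.imwrite('pics/w1.png',p[:,:,::-1]);print(s['tcp_pos'],s['joint_pos'],rot(s)[:,1],s['clock'])
print(proj(m,[.485,.0515,.08]))
```

```text
[0.48517941 0.05154439 0.19978824] [-5.87618034e-02  1.58496334e-01 -2.32630709e-01  1.18033378e+00
 -1.69765146e-04 -7.22502971e-01] [-6.16067987e-01  7.87692921e-01  3.12056523e-04] 2.55
[319.00870946 192.18847463]
```

View pics/w1.png

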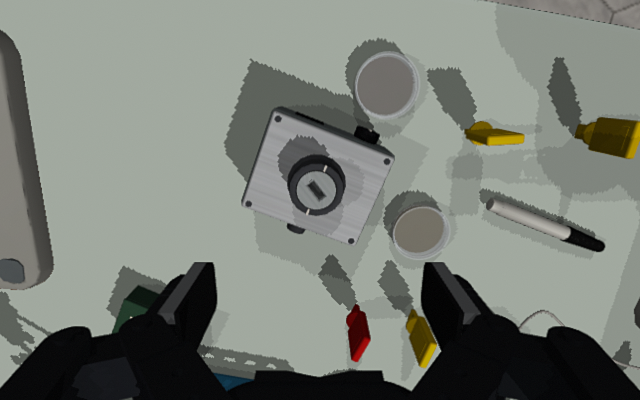

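Run:
```python
from h import *
a=cv2.imread('pics/w1.png');crop(a,230,95,405,250,4,'pics/w1c.png')
```

```text
(no output)
```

View pics/w1c.png

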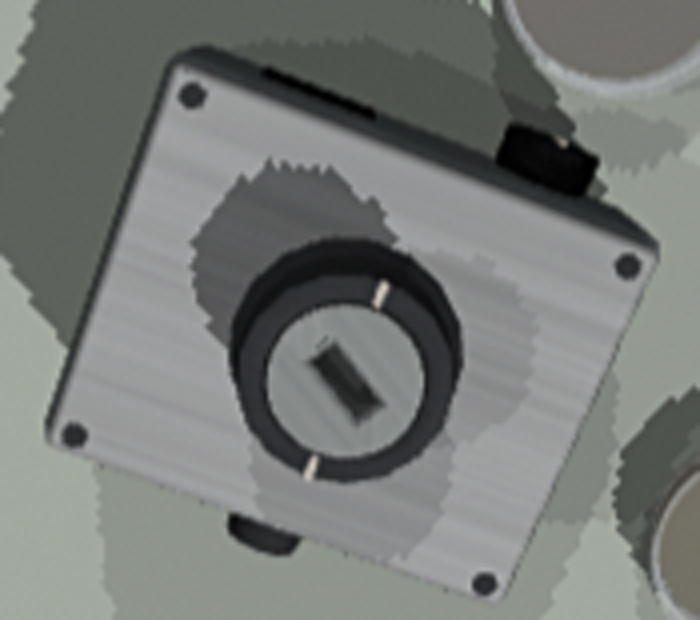

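Run:
```python
from h import *
import pickle
s,m,p,d=pickle.load(open('pics/w1.pkl','rb'))
g=lambda x,y:(230+x/4-.375,95+y/4-.375)
W=lambda x,y,z:atz(m,g(x,y),z)
ang=lambda a,b:np.degrees(np.arctan2(*(b-a)[1::-1]))
a,b=W(381,293,.08),W(311,467,.08);print(a,b,(a+b)/2,ang(b,a))
a,b=W(319.5,352.5,.08),W(370.5,411.5,.08);print(a,b,(a+b)/2,ang(b,a),np.linalg.norm(a-b))
c=[W(*q,.056) for q in((191,96),(628,266),(484,584),(74,435))]
print(np.mean(c,0),[ang(c[i],c[(i+1)%4]) for i in range(4)])
u,v=g(346,381);print('core depth pt',)
dd=d[int(v)-9:int(v)+10,int(u)-9:int(u)+10];print(np.round(dd[::4,::4],4))
for (x,y) in((300,400),(400,340),(381,460),(260,400)):
    u,v=g(x,y);dp=d[int(round(v)),int(round(u))];o,r=ray(m,(u,v));P=o+r*dp;print(x,y,P)
```

```text
[0.46720563 0.04318987 0.08      ] [0.50297228 0.05397548 0.08      ] [0.48508896 0.04858268 0.08      ] -163.21905578426833
[0.48357585 0.04112306 0.08      ] [0.48682152 0.05612514 0.08      ] [0.48519869 0.0486241  0.08      ] -102.20766314064812 0.015349165554665652
[0.48542306 0.04867225 0.056     ] [np.float64(106.99809944395165), np.float64(16.72829368304745), np.float64(-73.23265291433559), np.float64(-163.08134792501968)]
core depth pt
[[0.2696 0.2698 0.269  0.2716 0.2698]
 [0.2705 0.2892 0.2935 0.2703 0.2705]
 [0.2712 0.2789 0.293  0.2942 0.2707]
 [0.2718 0.2729 0.2817 0.2948 0.2742]
 [0.273  0.2746 0.2749 0.284  0.2753]]
300 400 [0.49328955 0.04387243 0.08047968]
400 340 [0.47213132 0.05172026 0.0800366 ]
381 460 [0.49332831 0.06387562 0.08009811]
260 400 [0.49875041 0.03810311 0.0779508 ]
```

Run:
```python
from h import *
s=env.get_state();ya=np.degrees(np.arctan2(*rot(s)[1::-1,1]));print(ya,rel(s['tcp_pos'],ya,[.5235,.373,.19]))
```

```text
128.47986884542632 [ 0.94 22.57 22.86]
```

Request:
{"name": "servo_tool", "arguments": {"increments": [{"offset":[0.1,2.8,2.9],"yaw":-7.1},{"offset":[0.2,5.6,5.7],"yaw":-14.2},{"offset":[0.3,8.5,8.6],"yaw":-21.3},{"offset":[0.4,11.3,11.4],"yaw":-28.4},{"offset":[0.6,14.1,14.3],"yaw":-35.5},{"offset":[0.7,16.9,17.1],"yaw":-42.6},{"offset":[0.8,19.7,20.0],"yaw":-49.7},{"offset":[0.9,22.6,22.9],"yaw":-57}]}}

```text
clock: 3.4
tcp_pos: [0.5285, 0.3708, 0.1909]
orientation: [-0.478, 0.521, -0.478, -0.521]
wrist_force: [0.2, -0.1, -0.5]
finger_gap: 0.0848
```

```bash
cat > snap.py <<'E'
from h import *
import pickle,sys
n=sys.argv[1]
s=env.get_state();m=env.camera_model('wrist');p,d=env.read_camera('wrist')
pickle.dump((s,m,p,d),open(f'pics/{n}.pkl','wb'))
cv2.imwrite(f'pics/{n}.png',p[:,:,::-1])
print(s['tcp_pos'],np.degrees(np.arctan2(*rot(s)[1::-1,1])),s['clock'],rot(s)[:,0],s['wrist_force'],s['ft_torque'],s['finger_gap'])
E
python3 snap.py w2
```

```text
[0.5285111  0.37081728 0.19086565] -175.0923737789703 3.4 [-3.48541998e-04 -5.38265295e-04 -9.99999794e-01] [ 0.18521294 -0.13570381 -0.54825306] [ 0.01336061 -0.04912782 -0.03603774] 0.08483391061942613
```

View pics/w2.png

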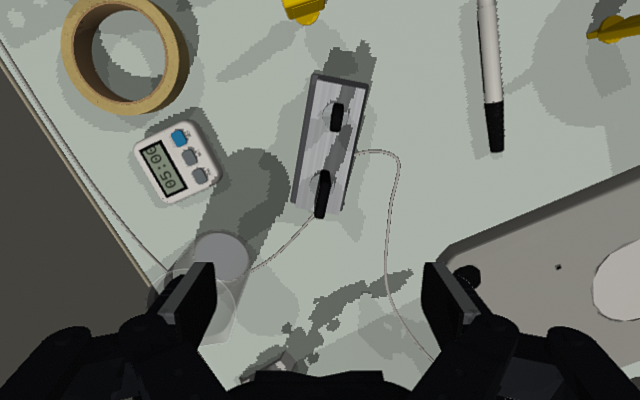

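Run:
```python
from h import *
a=cv2.imread('pics/w2.png');crop(a,270,65,390,225,4,'pics/w2c.png')
```

```text
(no output)
```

View pics/w2c.png

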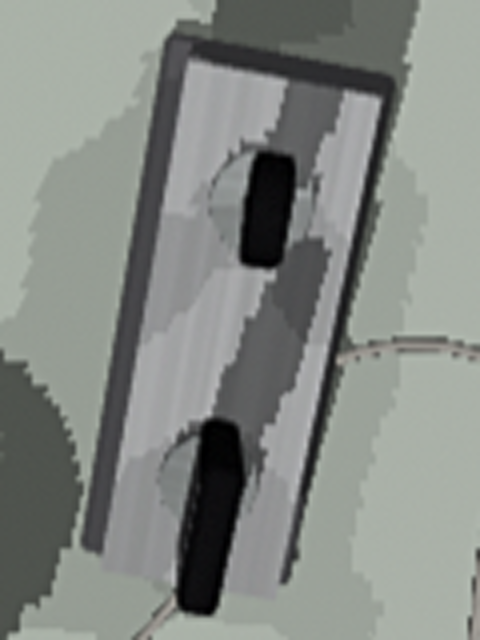

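Run:
```python
from h import *
import pickle
s,m,p,d=pickle.load(open('pics/w2.pkl','rb'))
g=lambda x,y:(270+x/4-.375,65+y/4-.375)
W=lambda x,y,z:atz(m,g(x,y),z)
ang=lambda a,b:np.degrees(np.arctan2(*(b-a)[1::-1]))
L=[W(190,58,.034),W(103,555,.034)];Rr=[W(385,95,.034),W(282,588,.034)]
print(L,Rr,ang(*L),ang(*Rr))
a,b=W(262,193,.038),W(210,480,.038);print('collars',a,b,ang(a,b),np.linalg.norm(a-b))
# point cloud of bow top
v,u=np.mgrid[0:400,0:640];k=(u>270)&(u<390)&(v>65)&(v<235)
P=[]
for uu,vv in zip(u[k],v[k]):
    o,r=ray(m,(uu,vv));P.append(o+r*d[vv,uu])
P=np.array(P);
for lo,hi,yl,yh in((.076,.09,.33,.45),(.06,.075,.33,.45),(.05,.09,.28,.335)):
    q=P[(P[:,2]>lo)&(P[:,2]<hi)&(P[:,1]>yl)&(P[:,1]<yh)]
    if len(q)<4: print('none');continue
    rc=cv2.minAreaRect((q[:,:2]*1000).astype(np.float32));print(len(q),q.min(0),q.max(0),rc)
q=P[(P[:,2]>.03)&(P[:,2]<.0355)];print(len(q),cv2.minAreaRect((q[:,:2]*1000).astype(np.float32)))
```

```text
[array([0.53733091, 0.28656811, 0.034     ]), array([0.54767097, 0.39288173, 0.034     ])] [array([0.49732691, 0.29022617, 0.034     ]), array([0.50716651, 0.39716352, 0.034     ])] 84.44489071634283 84.74286031903489
collars [0.52045319 0.31150714 0.038     ] [0.52561566 0.37261143 0.038     ] 85.17076454593946 0.06132197760305283
427 [0.52098272 0.35781267 0.07604342] [0.53120316 0.38793121 0.08387539] ((526.1426391601562, 372.7887268066406), (29.9766788482666, 8.392033576965332), 83.88004302978516)
80 [0.52076737 0.35799224 0.06020179] [0.53133168 0.38530788 0.07492561] ((529.1689453125, 370.891357421875), (28.261674880981445, 7.164263725280762), 67.24359130859375)
331 [0.51604396 0.30235785 0.05198424] [0.52462346 0.32439032 0.06955085] ((520.3428955078125, 313.4499206542969), (22.087324142456055, 8.053959846496582), 86.633056640625)
4601 ((523.1409301757812, 343.6111755371094), (109.57075500488281, 40.160980224609375), 84.52259063720703)
```

Request:
{"name": "servo_tool", "arguments": {"increments": [{"offset":[1.3,0.06,0.07],"yaw":2.6},{"offset":[3.0,0.12,0.15],"yaw":5.2},{"offset":[5.0,0.18,0.22],"yaw":7.7},{"offset":[7.0,0.23,0.29],"yaw":10.3},{"offset":[8.5,0.23,0.29],"yaw":10.3},{"offset":[9.6,0.23,0.29],"yaw":10.3},{"offset":[10.1,0.23,0.29],"yaw":10.3},{"offset":[10.1,0.23,0.29],"yaw":10.3}]}}

```text
clock: 4.25
tcp_pos: [0.5257, 0.3718, 0.0896]
orientation: [0.524, -0.475, 0.525, 0.475]
wrist_force: [0.6, -0.4, -0.4]
finger_gap: 0.0855
```

```bash
python3 snap.py w3
```

```text
[0.52568787 0.3718164  0.08961209] 174.34744648851606 4.25 [-1.11345856e-03 -7.15940718e-04 -9.99999124e-01] [ 0.63227825 -0.35262421 -0.44113293] [0.03275978 0.01478841 0.01112891] 0.08550799949743364
```

View pics/w3.png

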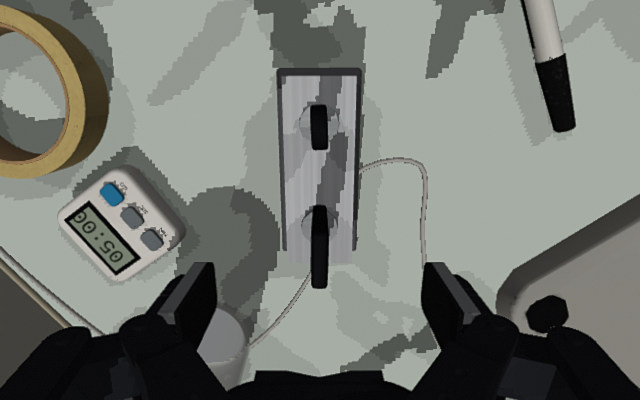

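Request:
{"name": "servo_tool", "arguments": {"increments": [{"offset":[1.0,0,0.05],"yaw":0},{"offset":[2.0,0,0.1],"yaw":0},{"offset":[3.0,0,0.15],"yaw":0},{"offset":[4.0,0,0.15],"yaw":0},{"offset":[4.4,0,0.15],"yaw":0},{"offset":[4.4,0,0.15],"yaw":0},{"offset":[4.4,0,0.15],"yaw":0},{"offset":[4.4,0,0.15],"yaw":0}]}}

```text
clock: 5.1
tcp_pos: [0.5265, 0.3739, 0.0467]
orientation: [0.524, -0.475, 0.524, 0.475]
wrist_force: [-0.0, -0.4, -0.1]
finger_gap: 0.0853
```

Request:
{"name": "servo_tool", "arguments": {"increments": [{"offset":[0,0,0],"yaw":0},{"offset":[0,0,0],"yaw":0},{"offset":[0,0,0],"yaw":0},{"offset":[0,0,0],"yaw":0},{"offset":[0,0,0],"yaw":0},{"offset":[0,0,0],"yaw":0},{"offset":[0,0,0],"yaw":0},{"offset":[0,0,0],"yaw":0}], "claw": 0, "force": 50}}

```text
clock: 5.9
tcp_pos: [0.5262, 0.3737, 0.0463]
orientation: [0.524, -0.475, 0.524, 0.475]
wrist_force: [-1.1, 0.1, 0.6]
finger_gap: 0.0076
```

```bash
python3 snap.py w4
```

```text
[0.52617516 0.37373137 0.04630494] 174.38232058397938 5.9 [ 1.13464901e-04 -6.12654241e-05 -9.99999992e-01] [-1.1400979   0.12917454  0.61380006] [0.01919626 0.00393043 0.00204402] 0.007573108317369596
```

View pics/w4.png

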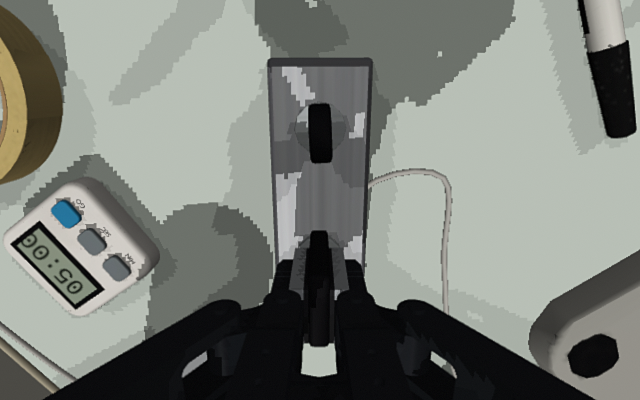

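Request:
{"name": "servo_tool", "arguments": {"increments": [{"offset":[-0.5,0,0],"yaw":0},{"offset":[-1.5,0,0],"yaw":0},{"offset":[-3.0,0,0],"yaw":0},{"offset":[-5.0,0,0],"yaw":0},{"offset":[-7.5,0,0],"yaw":0},{"offset":[-9.5,0,0],"yaw":0},{"offset":[-11.0,0,0],"yaw":0},{"offset":[-11.5,0,0],"yaw":0}]}}

```text
clock: 6.75
tcp_pos: [0.5272, 0.3744, 0.1643]
orientation: [0.525, -0.475, 0.522, 0.475]
wrist_force: [-0.6, 0.1, -0.9]
finger_gap: 0.0073
```

```bash
python3 snap.py w5
python3 - <<'E'
from h import *
s=env.get_state();print(rel(s['tcp_pos'],174.4,[.4852,.0495,.15]))
p,d=env.read_camera('side');cv2.imwrite('pics/s5.png',p[:,:,::-1]);crop(cv2.imread('pics/s5.png'),240,170,440,310,4,'pics/s5c.png')
E
```

```text
[0.52720853 0.37437924 0.16429681] 174.38591829409776 6.75 [ 0.00375004  0.00195316 -0.99999106] [-0.56727171  0.09881386 -0.93260691] [ 0.00022673 -0.02553182  0.03941834] 0.007258845157267046
[  1.4    1.   -32.73]
```

View pics/s5c.png

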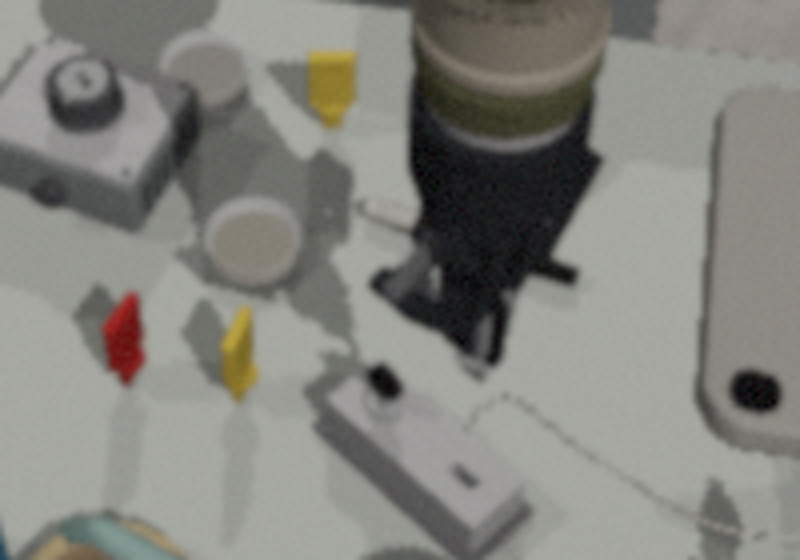

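Request:
{"name": "servo_tool", "arguments": {"increments": [{"offset":[0,0.1,-3.0],"yaw":0.8},{"offset":[0,0.3,-7.5],"yaw":1.6},{"offset":[0,0.4,-12.0],"yaw":2.5},{"offset":[0,0.6,-16.5],"yaw":3.3},{"offset":[0,0.7,-21.0],"yaw":4.1},{"offset":[0,0.8,-25.5],"yaw":4.9},{"offset":[0,0.9,-30.0],"yaw":5.8},{"offset":[0,1.0,-32.7],"yaw":6.6}]}}

```text
clock: 7.65
tcp_pos: [0.4827, 0.0468, 0.1603]
orientation: [0.55, -0.443, 0.552, 0.443]
wrist_force: [-0.3, 0.5, -0.6]
finger_gap: 0.0073
```

Request:
{"name": "servo_tool", "arguments": {"increments": [{"offset":[0.3,0,0],"yaw":0},{"offset":[0.6,0,0],"yaw":0},{"offset":[1.0,0,0],"yaw":0},{"offset":[1.4,0,0],"yaw":0},{"offset":[1.4,0,0],"yaw":0},{"offset":[1.4,0,0],"yaw":0},{"offset":[1.4,0,0],"yaw":0},{"offset":[1.4,0,0],"yaw":0}]}}

```text
clock: 8.45
tcp_pos: [0.4843, 0.0495, 0.1474]
orientation: [0.55, -0.444, 0.55, 0.444]
wrist_force: [0.0, 0.8, -0.2]
finger_gap: 0.0074
```

```bash
python3 snap.py w6
python3 - <<'E'
from h import *
o=[]
for n in('scene','side'):
    p,d=env.read_camera(n);cv2.imwrite(f'pics/{n}6.png',p[:,:,::-1])
a=cv2.imread('pics/scene6.png')[120:220,300:430];b=cv2.imread('pics/side6.png')[130:230,200:330]
cv2.imwrite('pics/c6.png',np.vstack([cv2.resize(i,None,fx=3,fy=3,interpolation=cv2.INTER_CUBIC) for i in(a,b)]))
E
```

```text
[0.48432939 0.04951358 0.14741724] 167.8116379711792 8.45 [ 3.36084811e-04 -1.12428631e-04 -9.99999937e-01] [ 0.03843857  0.82065656 -0.22179928] [-0.01992854  0.01699493  0.02720362] 0.0074261488727567606
```

View pics/w6.png

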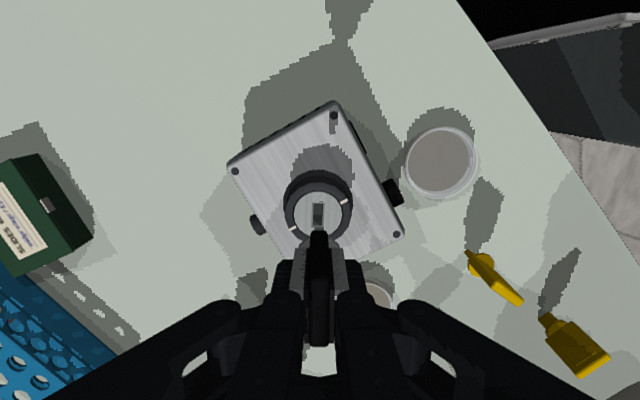

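View pics/c6.png

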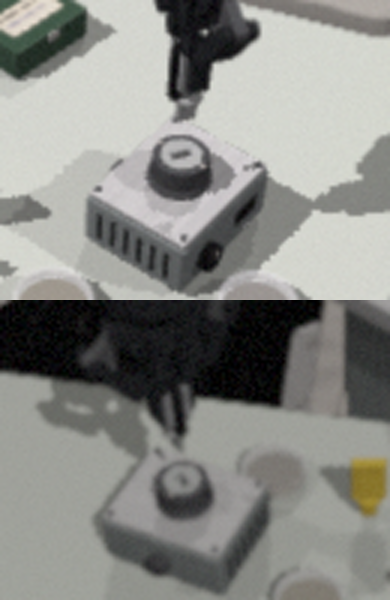

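Run:
```python
from h import *
a=cv2.imread('pics/w6.png');crop(a,270,155,370,265,6,'pics/w6c.png')
```

```text
(no output)
```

View pics/w6c.png

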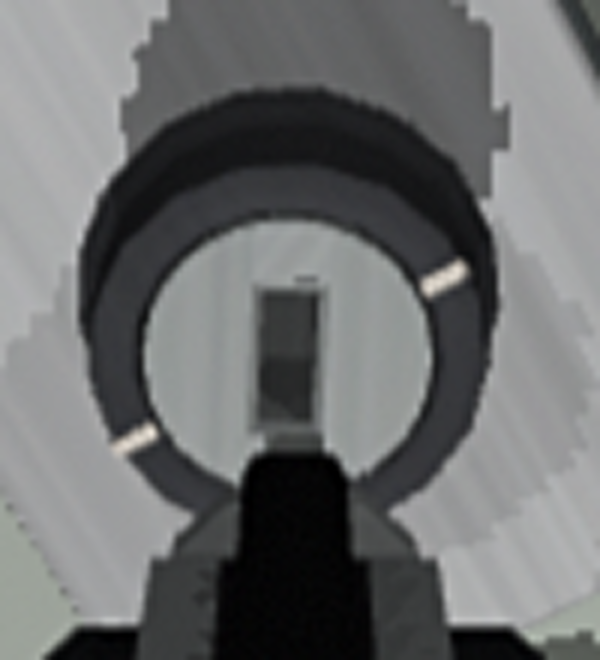

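Run:
```python
from h import *
import pickle
s,m,p,d=pickle.load(open('pics/w6.pkl','rb'))
g=lambda x,y:(270+x/6-.417,155+y/6-.417)
W=lambda x,y,z:atz(m,g(x,y),z)
ang=lambda a,b:np.degrees(np.arctan2(*(b-a)[1::-1]))
ya=np.degrees(np.arctan2(*rot(s)[1::-1,1]));T=pose(ya)
def show(n,P):print(n,P,'tool mm',T.T@(P-s['tcp_pos'])*1000)
a,b=W(289.5,288,.08),W(288.5,431,.08);show('slot',(a+b)/2);print(ang(b,a)+180,np.linalg.norm(a-b),ya)
for c in[(254,287),(325,287),(325,432),(252,430)]:show(c,W(*c,.08))
show('mark mid',(W(445,279,.08)+W(135,438,.08))/2);print(ang(W(135,438,.08),W(445,279,.08)))
show('tipedge L',W(265,436,.115));show('tipedge R',W(325,436,.115))
show('bow top L',W(243,470,.183));show('bow top R',W(350,470,.183));show('bow',W(296,455,.183))
for q in((296,480),(296,445),(290,400)):
  u,v=g(*q);o,r=ray(m,(u,v));P=o+r*d[int(round(v)),int(round(u))];show(q,P)
```

```text
slot [0.48509356 0.04869381 0.08      ] tool mm [67.41724001 -0.92001128 -0.63995529]
77.44143918286275 0.015944602875460026 167.8116379711792
(254, 287) [0.48694733 0.04002997 0.08      ] tool mm [67.41724001 -4.56116343 -8.71711892]
(325, 287) [0.47972694 0.04158117 0.08      ] tool mm [67.41724001  2.82397249 -8.72530284]
(325, 432) [0.48305831 0.05740137 0.08      ] tool mm [67.41724001  2.90775043  7.44163416]
(252, 430) [0.49059483 0.0555499  0.08      ] tool mm [67.41724001 -4.84978387  7.22304923]
mark mid [0.48516111 0.04858802 0.08      ] tool mm [67.41724001 -1.00837637 -0.72910543]
-163.59702829491826
tipedge L [0.48594299 0.04306459 0.115     ] tool mm [32.41724001 -2.93877325 -5.96295116]
tipedge R [0.48074304 0.04418133 0.115     ] tool mm [32.41724001  2.37973185 -5.96922509]
bow top L [0.48084344 0.01863712 0.183     ] tool mm [-35.58275999  -3.11144972 -30.91644065]
bow top R [0.47513931 0.01986207 0.183     ] tool mm [-35.58275999   2.72271935 -30.92339938]
bow [0.4778331  0.01838337 0.183     ] tool mm [-35.58275999  -0.22254358 -31.80003408]
(296, 480) [0.4813316  0.03467586 0.14684309] tool mm [  0.57415303  -0.20241582 -15.13616927]
(296, 445) [0.48288056 0.04189116 0.12159977] tool mm [25.8174711  -0.19311871 -7.7564924 ]
(290, 400) [0.48655442 0.0558716  0.07239064] tool mm [75.02659567 -0.83252491  6.68446279]
```

Request:
{"name": "servo_tool", "arguments": {"increments": [{"offset":[0.5,-0.03,-0.03],"yaw":0},{"offset":[1.2,-0.07,-0.06],"yaw":0},{"offset":[2.0,-0.07,-0.06],"yaw":0},{"offset":[2.6,-0.07,-0.06],"yaw":0},{"offset":[3.0,-0.07,-0.06],"yaw":0},{"offset":[3.2,-0.07,-0.06],"yaw":0},{"offset":[3.2,-0.07,-0.06],"yaw":0},{"offset":[3.2,-0.07,-0.06],"yaw":0}]}}

```text
clock: 9.4
tcp_pos: [0.4849, 0.0485, 0.1154]
orientation: [0.55, -0.444, 0.55, 0.444]
wrist_force: [0.1, 0.4, -0.2]
finger_gap: 0.0073
```

```bash
python3 snap.py w7
python3 - <<'E'
from h import *
a=cv2.imread('pics/w7.png');crop(a,270,165,370,265,6,'pics/w7c.png')
E
```

```text
[0.48489673 0.04852462 0.11542085] 167.78175442654063 9.4 [ 3.20086892e-04 -1.02672934e-04 -9.99999944e-01] [ 0.09764052  0.4195544  -0.19945285] [-0.04777961 -0.03835396  0.05651093] 0.007315997013184626
```

View pics/w7c.png

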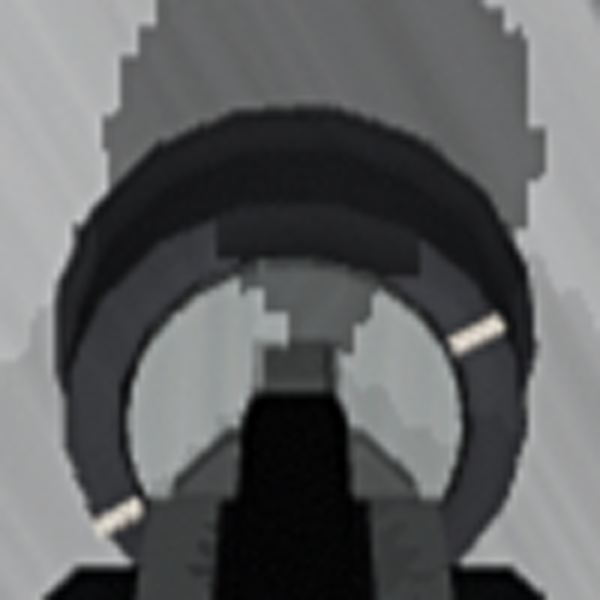

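Request:
{"name": "servo_tool", "arguments": {"increments": [{"offset":[0.1,0,0],"yaw":0},{"offset":[0.2,0,0],"yaw":0},{"offset":[0.3,0,0],"yaw":0},{"offset":[0.4,0,0],"yaw":0},{"offset":[0.5,0,0],"yaw":0},{"offset":[0.6,0,0],"yaw":0},{"offset":[0.6,0,0],"yaw":0},{"offset":[0.6,0,0],"yaw":0}]}}

```text
clock: 10.25
tcp_pos: [0.4847, 0.0485, 0.1092]
orientation: [0.55, -0.444, 0.55, 0.444]
wrist_force: [-0.0, -0.4, 0.3]
finger_gap: 0.0075
```

```bash
python3 snap.py w8
```

```text
[0.48470758 0.04853406 0.10923879] 167.77977704310854 10.25 [-6.18206056e-05 -1.06809729e-04 -9.99999992e-01] [-0.04589657 -0.39856483  0.31439308] [ 0.0477465   0.02667549 -0.00854576] 0.007531661769840095
```

Request:
{"name": "servo_tool", "arguments": {"increments": [{"offset":[0.2,0,0],"yaw":0},{"offset":[0.4,0,0],"yaw":0},{"offset":[0.6,0,0],"yaw":0},{"offset":[0.8,0,0],"yaw":0},{"offset":[1.0,0,0],"yaw":0},{"offset":[1.2,0,0],"yaw":0},{"offset":[1.4,0,0],"yaw":0},{"offset":[1.5,0,0],"yaw":0}]}}

```text
clock: 11.1
tcp_pos: [0.4847, 0.0485, 0.094]
orientation: [0.55, -0.444, 0.55, 0.444]
wrist_force: [-0.0, 0.7, -1.1]
finger_gap: 0.0075
```

Request:
{"name": "servo_tool", "arguments": {"increments": [{"offset":[0.05,0,0],"yaw":0},{"offset":[0.1,0,0],"yaw":0},{"offset":[0.15,0,0],"yaw":0},{"offset":[0.2,0,0],"yaw":0},{"offset":[0.23,0,0],"yaw":0},{"offset":[0.25,0,0],"yaw":0},{"offset":[0.25,0,0],"yaw":0},{"offset":[0.25,0,0],"yaw":0}]}}

```text
clock: 11.9
tcp_pos: [0.4848, 0.0485, 0.0922]
orientation: [0.55, -0.444, 0.55, 0.444]
wrist_force: [-1.6, 0.1, 6.1]
finger_gap: 0.0075
```

```bash
python3 snap.py w9
```

```text
[0.48483318 0.048517   0.09223148] 167.7816189807995 11.9 [ 5.25116085e-04 -1.51256625e-04 -9.99999851e-01] [-1.59486018  0.14659657  6.0804764 ] [0.03766875 0.39969378 0.02418176] 0.0074978943759117745
```

View pics/w9.png

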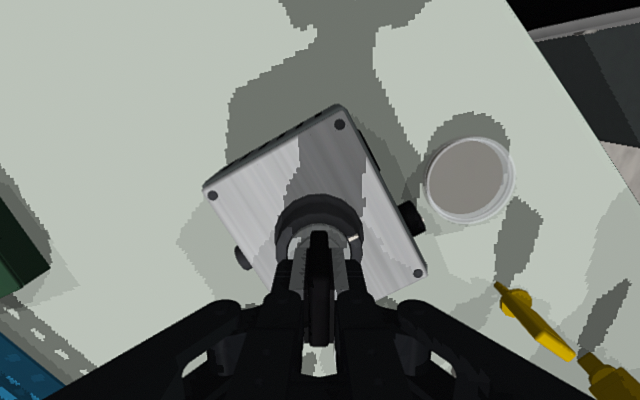

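Request:
{"name": "servo_tool", "arguments": {"increments": [{"offset":[0,0,0],"yaw":2},{"offset":[0,0,0],"yaw":6},{"offset":[0,0,0],"yaw":11},{"offset":[0,0,0],"yaw":17},{"offset":[0,0,0],"yaw":23},{"offset":[0,0,0],"yaw":29},{"offset":[0,0,0],"yaw":35},{"offset":[0,0,0],"yaw":40}], "force": 80}}

```text
clock: 12.75
tcp_pos: [0.485, 0.0486, 0.0923]
orientation: [0.67, -0.228, 0.669, 0.228]
wrist_force: [-1.4, -0.8, 5.3]
finger_gap: 0.0071
```

```bash
python3 snap.py w10
```

```text
[0.48497524 0.04860401 0.0922729 ] 127.57649847700206 12.75 [ 7.75885985e-04 -5.44611866e-05 -9.99999698e-01] [-1.39386577 -0.75423183  5.29255798] [0.12826964 0.36821896 0.1126313 ] 0.007092721263063161
```

View pics/w10.png

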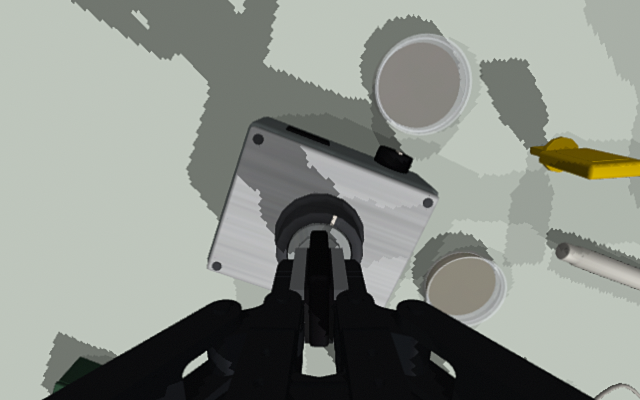

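Request:
{"name": "servo_tool", "arguments": {"increments": [{"offset":[0,0,0],"yaw":3},{"offset":[0,0,0],"yaw":6},{"offset":[0,0,0],"yaw":9},{"offset":[0,0,0],"yaw":12},{"offset":[0,0,0],"yaw":15},{"offset":[0,0,0],"yaw":17.5},{"offset":[0,0,0],"yaw":19},{"offset":[0,0,0],"yaw":19}]}}

```text
clock: 13.6
tcp_pos: [0.4849, 0.0486, 0.0923]
orientation: [0.698, -0.115, 0.697, 0.115]
wrist_force: [-1.3, 0.1, 6.1]
finger_gap: 0.0073
```

```bash
python3 snap.py w11
```

```text
[0.48493333 0.04857793 0.09226271] 108.76328843891845 13.6 [ 6.99577857e-04 -7.83670572e-05 -9.99999752e-01] [-1.3347446   0.05627987  6.07963809] [0.10563848 0.34881094 0.05646816] 0.007345665554088647
```

Request:
{"name": "servo_tool", "arguments": {"increments": [{"offset":[0,0,0],"yaw":0.5},{"offset":[0,0,0],"yaw":1},{"offset":[0,0,0],"yaw":1.5},{"offset":[0,0,0],"yaw":2},{"offset":[0,0,0],"yaw":2.5},{"offset":[0,0,0],"yaw":3},{"offset":[0,0,0],"yaw":3},{"offset":[0,0,0],"yaw":3}]}}

```text
clock: 14.45
tcp_pos: [0.4849, 0.0486, 0.0922]
orientation: [0.701, -0.097, 0.7, 0.097]
wrist_force: [-1.2, 0.1, 5.5]
finger_gap: 0.0071
```

```bash
python3 snap.py w12
```

```text
[0.48490578 0.04859596 0.09223318] 105.79732873927314 14.45 [ 6.34392793e-04 -4.08319285e-05 -9.99999798e-01] [-1.226771    0.08927113  5.49502668] [0.08397898 0.32500138 0.14168731] 0.007102200241218534
```

View pics/w12.png

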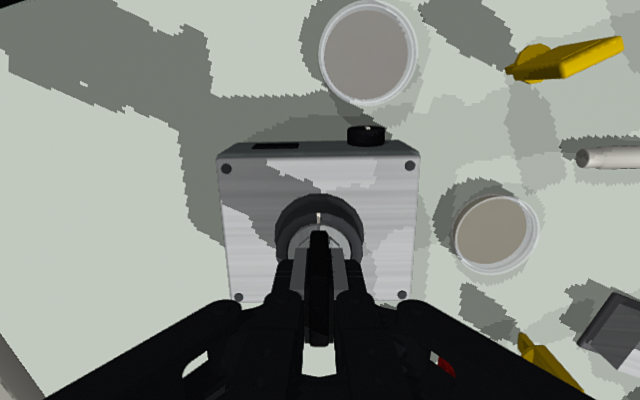

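Request:
{"name": "servo_tool", "arguments": {"increments": [{"offset":[0,0,0],"yaw":0.5},{"offset":[0,0,0],"yaw":1},{"offset":[0,0,0],"yaw":1.5},{"offset":[0,0,0],"yaw":2},{"offset":[0,0,0],"yaw":2},{"offset":[0,0,0],"yaw":2},{"offset":[0,0,0],"yaw":2},{"offset":[0,0,0],"yaw":2}]}}

```text
clock: 15.3
tcp_pos: [0.4849, 0.0486, 0.0923]
orientation: [0.702, -0.085, 0.702, 0.085]
wrist_force: [-1.3, 0.5, 5.5]
finger_gap: 0.0074
```

```bash
python3 snap.py w13
```

```text
[0.48494327 0.04860579 0.09226867] 103.80084451007613 15.3 [ 7.24349110e-04 -1.52806999e-05 -9.99999738e-01] [-1.30532661  0.48206631  5.53868216] [0.13386805 0.29930607 0.10119416] 0.0073822910392890495
```

Request:
{"name": "servo_tool", "arguments": {"increments": [{"offset":[0,0,0],"yaw":0.5},{"offset":[0,0,0],"yaw":1},{"offset":[0,0,0],"yaw":1.5},{"offset":[0,0,0],"yaw":2},{"offset":[0,0,0],"yaw":2},{"offset":[0,0,0],"yaw":2},{"offset":[0,0,0],"yaw":2},{"offset":[0,0,0],"yaw":2}]}}

```text
clock: 16.15
tcp_pos: [0.4849, 0.0486, 0.0923]
orientation: [0.704, -0.073, 0.703, 0.073]
wrist_force: [-2.1, 0.6, 5.3]
finger_gap: 0.0071
```

```bash
python3 snap.py w14;python3 - <<'E'
from h import *
a=cv2.imread('pics/w14.png');crop(a,200,140,440,320,3,'pics/w14c.png')
E
```

```text
[0.48493703 0.04858357 0.09225674] 101.79994050431971 16.15 [ 6.92474943e-04 -9.67884394e-05 -9.99999756e-01] [-2.10777386  0.59402019  5.34279016] [0.05621827 0.30151652 0.09252972] 0.007109670044067072
```

View pics/w14c.png

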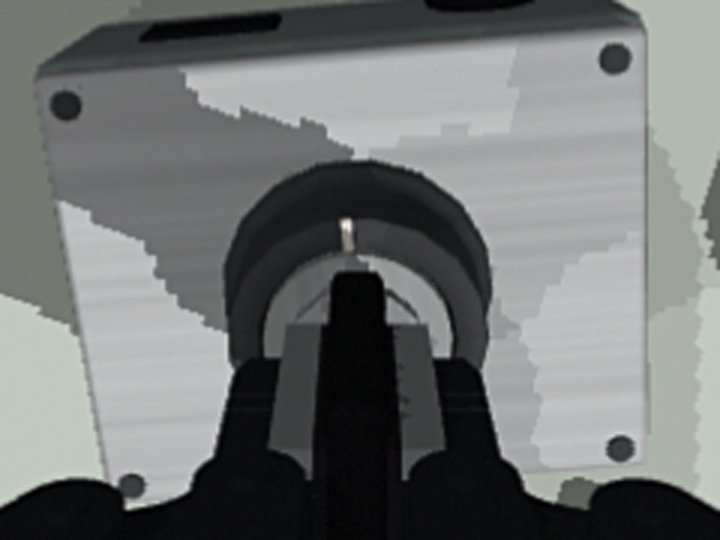

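Request:
{"name": "servo_tool", "arguments": {"increments": [{"offset":[0,0,0],"yaw":0.5},{"offset":[0,0,0],"yaw":1},{"offset":[0,0,0],"yaw":1.5},{"offset":[0,0,0],"yaw":1.5},{"offset":[0,0,0],"yaw":1.5},{"offset":[0,0,0],"yaw":1.5},{"offset":[0,0,0],"yaw":1.5},{"offset":[0,0,0],"yaw":1.5}]}}

```text
clock: 17.0
tcp_pos: [0.4849, 0.0486, 0.0922]
orientation: [0.704, -0.064, 0.704, 0.063]
wrist_force: [-1.2, 0.1, 5.9]
finger_gap: 0.0069
```

```bash
python3 snap.py w15
```

```text
[0.48492341 0.04861267 0.09223809] 100.30199449458513 17.0 [ 6.86402319e-04 -2.45610321e-05 -9.99999764e-01] [-1.21078251  0.08619787  5.9223754 ] [0.07234184 0.38567841 0.09264933] 0.006856288861573543
```

Request:
{"name": "servo_tool", "arguments": {"increments": [{"offset":[0,0,0],"yaw":0.5},{"offset":[0,0,0],"yaw":1},{"offset":[0,0,0],"yaw":1.5},{"offset":[0,0,0],"yaw":2},{"offset":[0,0,0],"yaw":2},{"offset":[0,0,0],"yaw":2},{"offset":[0,0,0],"yaw":2},{"offset":[0,0,0],"yaw":2}]}}

```text
clock: 17.85
tcp_pos: [0.485, 0.0486, 0.0923]
orientation: [0.705, -0.051, 0.705, 0.051]
wrist_force: [-1.4, -0.6, 6.2]
finger_gap: 0.0073
```

```bash
python3 snap.py w16;python3 - <<'E'
from h import *
a=cv2.imread('pics/w16.png');crop(a,270,190,370,265,8,'pics/w16c.png')
a=cv2.imread('pics/w9.png');crop(a,270,190,370,265,8,'pics/w9c.png')
E
```

```text
[0.48495751 0.0486201  0.09226034] 98.32293774761098 17.85 [ 7.31488759e-04 -8.08851329e-05 -9.99999729e-01] [-1.39275579 -0.58102702  6.18386502] [0.00307454 0.30677425 0.26364049] 0.007250042473877671
```

View pics/w16c.png

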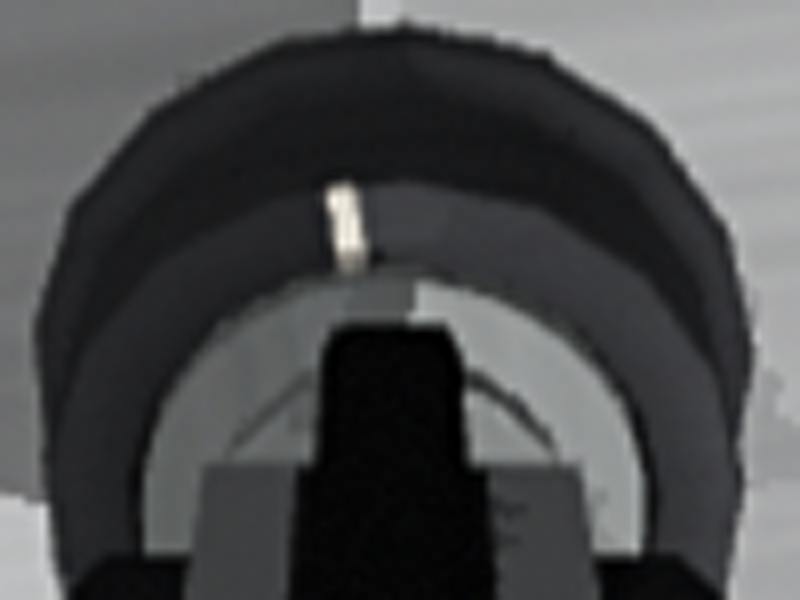

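View pics/w9c.png

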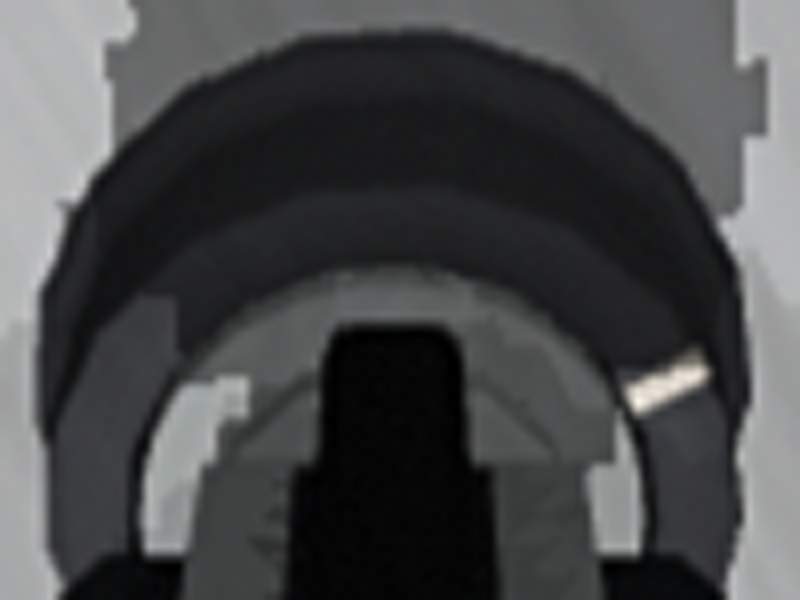

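Request:
{"name": "servo_tool", "arguments": {"increments": [{"offset":[0,0,0],"yaw":0.5},{"offset":[0,0,0],"yaw":1},{"offset":[0,0,0],"yaw":1.5},{"offset":[0,0,0],"yaw":1.5},{"offset":[0,0,0],"yaw":1.5},{"offset":[0,0,0],"yaw":1.5},{"offset":[0,0,0],"yaw":1.5},{"offset":[0,0,0],"yaw":1.5}]}}

```text
clock: 18.7
tcp_pos: [0.4849, 0.0486, 0.0923]
orientation: [0.706, -0.042, 0.706, 0.042]
wrist_force: [-2.5, 0.6, 5.5]
finger_gap: 0.0071
```

```bash
python3 snap.py w17
```

```text
[0.48492138 0.04859564 0.09226394] 96.84140323978349 18.7 [ 6.99448034e-04 -1.81826271e-04 -9.99999739e-01] [-2.47397699  0.64453407  5.51895707] [0.07930988 0.32043159 0.36742134] 0.007146397811256725
```

Request:
{"name": "servo_tool", "arguments": {"increments": [{"offset":[0,0,0],"yaw":-2},{"offset":[0,0,0],"yaw":-4},{"offset":[0,0,0],"yaw":-6},{"offset":[0,0,0],"yaw":-8},{"offset":[0,0,0],"yaw":-9},{"offset":[0,0,0],"yaw":-9.7},{"offset":[0,0,0],"yaw":-9.7},{"offset":[0,0,0],"yaw":-9.7}]}}

```text
clock: 19.55
tcp_pos: [0.4853, 0.0485, 0.0922]
orientation: [0.7, -0.101, 0.699, 0.101]
wrist_force: [-0.1, 0.4, 5.0]
finger_gap: 0.0071
```

```bash
python3 snap.py w18
```

```text
[0.48525749 0.04854772 0.09223168] 106.47183022905423 19.55 [ 1.19485565e-03 -7.51604537e-05 -9.99999283e-01] [-0.09747355  0.43184703  4.98615553] [0.09320633 0.14576594 0.05197491] 0.0071017742584166006
```

View pics/w18.png

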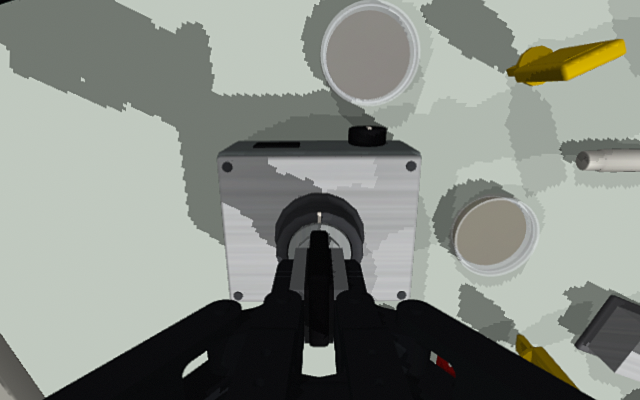

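Request:
{"name": "servo_tool", "arguments": {"increments": [{"offset":[0,0,0],"yaw":0},{"offset":[0,0,0],"yaw":0},{"offset":[0,0,0],"yaw":0},{"offset":[0,0,0],"yaw":0},{"offset":[0,0,0],"yaw":0},{"offset":[0,0,0],"yaw":0},{"offset":[0,0,0],"yaw":0},{"offset":[0,0,0],"yaw":0}], "claw": 1}}

```text
clock: 20.4
tcp_pos: [0.4847, 0.0485, 0.0918]
orientation: [0.7, -0.101, 0.7, 0.101]
wrist_force: [-0.1, 0.2, 0.0]
finger_gap: 0.0853
```

Request:
{"name": "servo_tool", "arguments": {"increments": [{"offset":[-0.5,0,0],"yaw":0},{"offset":[-1.5,0,0],"yaw":0},{"offset":[-3.0,0,0],"yaw":0},{"offset":[-5.0,0,0],"yaw":0},{"offset":[-7.0,0,0],"yaw":0},{"offset":[-9.0,0,0],"yaw":0},{"offset":[-10.5,0,0],"yaw":0},{"offset":[-11.0,0,0],"yaw":0}]}}

```text
clock: 21.2
tcp_pos: [0.4859, 0.0485, 0.2044]
orientation: [0.701, -0.102, 0.698, 0.101]
wrist_force: [-0.2, -0.2, -0.4]
finger_gap: 0.0852
```

```bash
python3 snap.py w19;python3 - <<'E'
from h import *
a=cv2.imread('pics/w19.png');crop(a,220,100,420,250,4,'pics/w19c.png')
E
```

```text
[0.48590894 0.04849034 0.2044091 ] 106.48741556111733 21.2 [ 4.03377848e-03 -3.83384763e-04 -9.99991791e-01] [-0.21080144 -0.23612627 -0.39452106] [ 0.03148777 -0.03679782 -0.03474673] 0.08516374132900607
```

View pics/w19c.png

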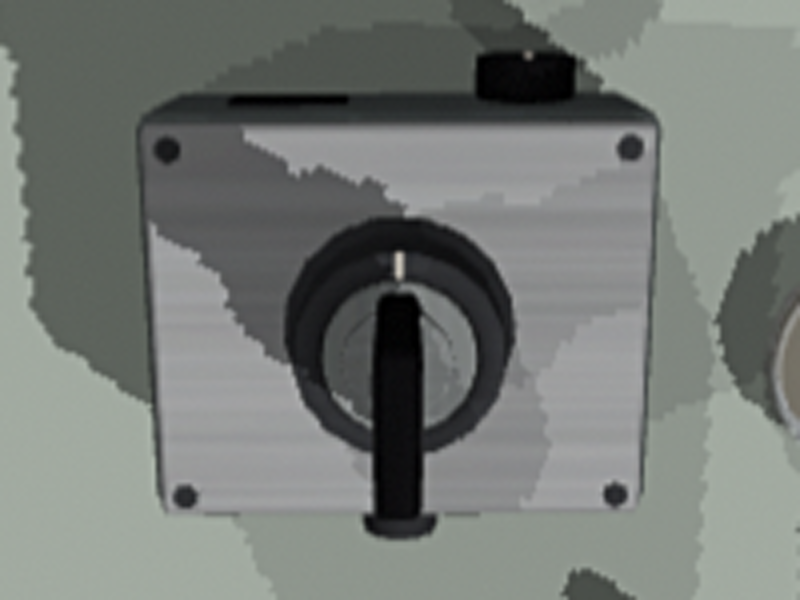

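Run:
```python
from h import *
import pickle
s,m,p,d=pickle.load(open('pics/w19.pkl','rb'))
P=[]
for v in range(165,240):
  for u in range(300,340):
    if d[v,u]>0:
      o,r=ray(m,(u,v));P.append(o+r*d[v,u])
P=np.array(P);q=P[P[:,2]>.122];print(len(q),q[:,2].max(),np.median(q[:,2]),cv2.minAreaRect((q[:,:2]*1000).astype(np.float32)))
for n in('scene','side'):
    p,d=env.read_camera(n);cv2.imwrite(f'pics/{n}20.png',p[:,:,::-1])
b=cv2.imread('pics/side20.png')[150:310,200:400];a=cv2.imread('pics/scene20.png')[130:260,180:420]
cv2.imwrite('pics/c20.png',cv2.resize(b,None,fx=3.5,fy=3.5,interpolation=cv2.INTER_CUBIC))
```

```text
557 0.12996709348238492 0.1278524896130408 ((485.0786437988281, 48.279117584228516), (29.741893768310547, 8.070075988769531), 16.521442413330078)
```

View pics/c20.png

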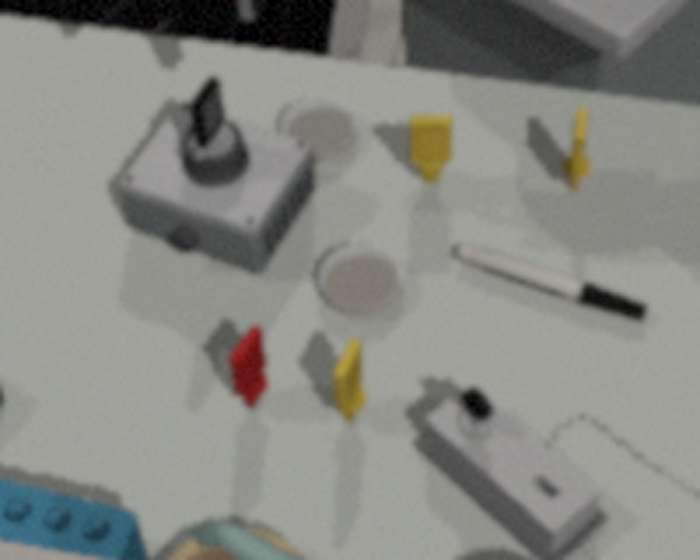

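The side view shows the key standing in the switch at (205,110), the spare key still in the rack and the look-alikes untouched. The bow top is at 0.128 m, so the key is fully home. The bow lies at 16.5° against 16.8° for the marks.

```bash
python3 -c "
from workcell import env
print(env.hand_in(), env.get_state()['clock'])"
```

```text
the job is handed in; nothing more can be done
the job is handed in; nothing more can be done
```

The wide-bowed key is fully home in the switch, turned clockwise to its stop and left standing with its bow on the white marks. I handed the job in a little after 21 s, against the 56 s limit.

- **Finding the slot:** the wrist camera showed it about 61° counter-clockwise of the marks. The key went in without having to search for the slot and seated with about 6 N.
- **Turning:** I turned it clockwise past friction (about 0.1 N m) until the torque rose to 0.26 and then 0.37 N m, which I took as the hard stop. By then the gripper was about 10° past the marks, more than the 4° of play I expect between blade and slot. I put the rest down to give in the grip. I turned the bow back about 10° to line it up, then let go. The torque afterwards was near zero, with no sign that the core was dragged back.
- **Last checks:**
  - The bow top is at 0.128 m, as expected with the collar seated.
  - The bow lies at 16.5° and the marks at about 16.8°.
  - The spare key is still in the rack, and the red and yellow look-alikes were not touched.
  - The collar hides the core's own angle, so that rests only on feeling the stop.
- **Disagreement:** the fixed cameras placed the switch about 4 mm from where the wrist camera did. I used the wrist camera, and the fit bore it out.

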